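# Tap a bearing cup square into its housing

### The job

Lift the white bearing cup off its storage hub by the ear, stand it flat on the bare table and let go, then take it again by the plain wall away from the ear and set it loosely in the mouth of the round housing, ear between the two posts, and let go. Then tap or press its rim down alternately on opposite sides, a few millimetres at a time, so that it enters square and never leans by more than about 4 degrees, until it sits fully home and level on the seat inside. Do not shift or knock over the bottle, the vial or the adapter standing among these things.

Things in the scene. Friction and masses are not known exactly. Their poses are not given: they have to be found in the camera images.
- cup: Bearing cup: white plastic ring open at both ends, 0.22 kg, 56 mm high, 128 mm across outside (tapering to 120 mm between 18 and 4 mm above its underside), wall 8 mm, with one ear at the rim. Origin: centre of the underside; z is its axis, up; x points to the ear. It starts upright round the storage hub, which fills its inside, so only the ear can be gripped there.
- cup_ear (a point): Middle of the ear's free part: 84 mm from the cup's axis, 48.5 mm above its underside. The ear is a bar 20 mm wide (along the cup's y) and 15 mm high, flush with the rim on top, reaching out to 99 mm from the axis. Grip it across the width.
- cup_rim (a point): Centre of the ring at rim height, 56 mm above the cup's underside, in the open air; the rim is a flat ring of 56 to 64 mm radius about this point.
- housing: Bearing housing, fixed: round aluminium block, 154 mm across (172 mm at its foot), top face 50 mm above the table, bore 134 mm. Origin: centre of its underside, on the bore's axis; z up; x points to the fork. Six sprung shoes in the bore, 43 mm above the table, grip the cup. Pressing one side of the rim down lifts the far side by up to a third as much; friction holds the cup where it is left.
- housing_fork (a point): Middle of the fork at the housing, 90 mm from the bore's axis, 60 mm above the table: the ear goes between two posts 34 mm apart, which reach from 77 to 103 mm from the axis and up to 99 mm above the table.
- housing_mouth (a point): On the bore's axis 30 mm above the table: where the centre of the cup's underside is when it is set in loosely and rests by its taper on the shoes (rim at about 86 mm). From there it must be pressed down with some 3 to 10 N at one side of the rim.
- housing_seat (a point): On the bore's axis 14 mm above the table: height of the shoulder, where the cup's underside is when home (rim at 70 mm, ear then 5 mm clear of the housing's top face).
- hub: Storage hub, fixed: grey plastic boss, 96 mm across, 68 mm high, on a round foot 148 mm across and 10 mm high. Origin: centre of its underside; z up. The cup stands on the foot, underside 10 mm above the table.
- reagent_bottle: Bystander: small bottle with a black cap, 49 mm across, 94 mm high; origin at the centre of its underside.
- vial: Bystander: small vial with a screw cap, 22 mm across, 51 mm high; origin at the centre of its underside.
- adapter: Bystander: black box-shaped power adapter, 50 x 91 x 32 mm high, long side along its y; origin at the centre of its underside.

How it is judged:
By the outcome, as a careful person would: the job done as asked, in the order asked, and still so for the second after the job is handed in, with the robot touching nothing.
It also fails if it takes over 72 s, if anything falls off the work surface, if the arm or the gripper's body presses on something with over 40 N, if the wrist force passes 120 N, or if a joint passes its speed limit or range.

### The arm

A 6-joint arm with a two-finger parallel gripper is mounted at the origin on a cart in front of the work surface, level with it; the furniture and walls round the work are solid. World frame = base frame: x ahead of the robot, y to its left, z up, the work surface at z = 0. Lengths are in mm, angles in rad, forces in N, time in s.
With the tool pointing down it reaches from about 350 to 800 mm from the base axis. Payload 7.3 kg.
Tool frame: the origin (TCP) lies midway between the tips of the shut fingers; the grasp point (between the pads) lies 19 mm behind it; x points along the fingers, z is the direction in which the jaws open and shut, and the axes are right-handed (so a half turn about x gives the same grasp; the last joint's range is limited). The gripper opens to 85 mm and grips with 20 to 120 N. Pads are 22 mm wide; open, the fingers measure 114 mm over their backs; the gripper's body (76 mm by 85 mm) begins 54 mm behind the grasp point. The pads swing forward as they close: fully open they stand 13 mm farther back than shut.
Start: joints at [1.189, 0.342, 1.524, -0, 1.275, -0.146], TCP at [122.634, 510.495, 231.322] pointing down, gripper open.
Joint ranges: [-2.53, 2.53], [-0.77, 2.02], [0.04, 2.7], [-1, 4.14], [0.28, 2.66], [-3.11, 3.11]. Speed limits (rad/s): [2.57, 2.57, 3.14, 3.14, 3.14, 3.14].

### API

Orientations are given as a rotation vector (axis times angle).
In Python, from rig import arm gives the robot as it stands.
- The arm moves only by the shell command python3 -m jog 'ROWS' [FORCE]. ROWS is JSON, a list of rows, each a list of 3 entries, a list of its own where there are three numbers: the shift along the tool's x, y, z in cm, then the turn, a rotation vector about the tool's x, y, z in degrees, then the opening, from 0 (shut) to 1 (fully open). In form: [[[dx, dy, dz], [rx, ry, rz], jaw], ...]. A call has 1 to 10 rows; each row is the pose to reach, as a shift and turn from the pose commanded when the call began, along the tool's axes at that moment; what a row does not reach only later rows make up. A row lasts 1/12 s, in which the tool goes at most 41.7 mm and 7.16 degrees, less where a joint would pass 70% of its speed; a pose out of reach is approached as far as the arm can. A call with a gripper value outside its range is refused whole. The fingers move at their own pace and stop on an object; FORCE is the grip in N (left out, the last holds). Time passes only in rows, so rows that repeat a pose let the fingers close. It gives the time, the measured TCP pose, the force and the opening at its end, in the units of the state.
- arm.get_state(): the state, without advancing time (a new reading comes with each control period).
- arm.camera(name): name is "scene" or "top" or "wrist"; returns (picture, depth): 384x512x3 uint8, red, green, blue; 384x512 float32, mm along the optical axis (not along the pixel's ray), 0 where there is no reading.
- arm.get_calibration(name): a dict with "fx", "fy", "cx", "cy" (pixels), "extrinsics" (4x4, takes a point from camera to world coordinates). Camera axes: x right, y up, looking along -z (the intrinsics and any distortion apply to the point x, -y, -z); pixel columns grow to the right and rows downward; lengths in mm; the calibration is good to about 2 mm. A picture is of the moment at which its call begins: read the wrist's pose just before it. get_calibration takes no time and is no camera call; for the wrist camera it gives the pose at the moment of the call.
- arm.job_done(): hands the job in, once; it reports no verdict.
The state is a dict: "time": time; "q": joint angles; "joint_vel": joint speeds; "tau": joint torques, N m; "tool_pos": TCP position; "orientation": TCP orientation; "ft_force": force on the tool from outside, world axes, zero at the start; "ft_torque": the same for the moment, N m; "opening": finger opening in mm.
Only numpy, scipy, OpenCV 4.12 (cv2) and the standard library are available. Lean on these libraries where they do the work, as an engineer would, in place of code of your own. Each camera call takes 0.05 s, during which the arm holds its last target.

## Working session

There is one attempt and no reset: what is moved stays moved. The work goes in short steps, Python scripts to look and compute and a shell command to move; the robot and the scene stay as the last step left them, time stands still between calls to the robot, and variables do not carry over. Pictures are saved under pics/ and viewed, and the job is handed in when it is done.

```bash
ls; mkdir -p pics; python3 - <<'E'
from rig import arm
import cv2,numpy as np
np.set_printoptions(precision=3,suppress=True)
print(arm.get_state())
for n in ("scene","top"):
    p,d=arm.camera(n); cv2.imwrite(f"pics/a_{n}.png",p[:,:,::-1]); np.save(f"pics/a_{n}_d.npy",d); np.save(f"pics/a_{n}_p.npy",p)
    print(n,arm.get_calibration(n))
E
```

```text
pics
{'time': 0.0, 'q': array([ 1.189,  0.343,  1.525, -0.   ,  1.275, -0.146]), 'joint_vel': array([-0.001, -0.001,  0.001, -0.   , -0.001, -0.001]), 'tau': array([  0.002, -43.37 , -24.601,  -0.   ,   0.008,  -0.   ]), 'tool_pos': array([122.485, 510.104, 230.62 ]), 'orientation': array([-1.035,  1.313,  1.033]), 'ft_force': array([0.36 , 0.749, 0.152]), 'ft_torque': array([ 0.031, -0.008, -0.077]), 'opening': 85.63388208511026}
scene {'fx': 441.811618976933, 'fy': 441.811618976933, 'cx': 260.32944759320225, 'cy': 187.96864028850413, 'extrinsics': array([[   0.714,    0.479,   -0.511,   28.53 ],
       [  -0.7  ,    0.506,   -0.504, -635.242],
       [   0.017,    0.718,    0.696,  781.289],
       [   0.   ,    0.   ,    0.   ,    1.   ]])}
top {'fx': 381.66542739338985, 'fy': 381.66542739338985, 'cx': 253.89165770967367, 'cy': 197.44157603287624, 'extrinsics': array([[   0.005,    0.99 ,   -0.144,  449.636],
       [  -1.   ,    0.003,   -0.014, -142.386],
       [  -0.014,    0.144,    0.989, 1021.236],
       [   0.   ,    0.   ,    0.   ,    1.   ]])}
```

View pics/a_scene.png

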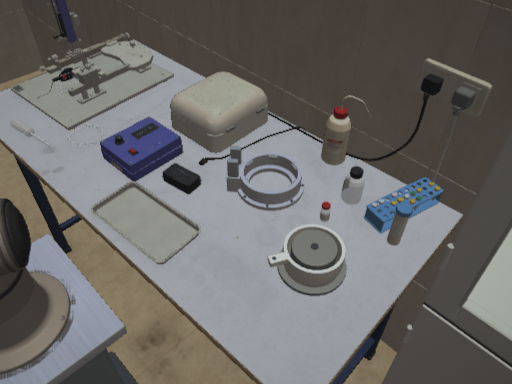

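View pics/a_top.png

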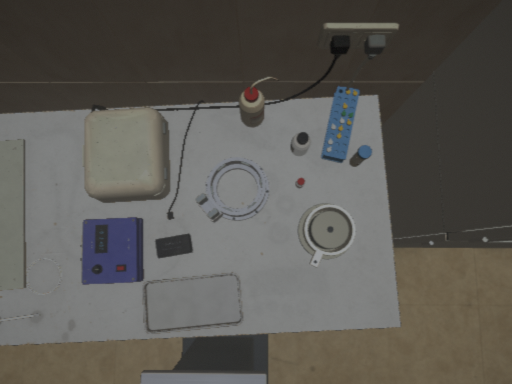

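The scene view shows the cup on its hub at about (313,250) with the ear pointing left at (278,260). The housing is at (270,180) with its fork at (234,170), the adapter at (182,178), the vial at (325,211) and the bottle at (353,186). The top view agrees: cup (330,230), ear (317,258), housing (237,189), fork (208,206).

```bash
cat > h.py <<'E'
from rig import arm
import cv2,numpy as np
from scipy.optimize import least_squares
from scipy.spatial.transform import Rotation as R
np.set_printoptions(precision=2,suppress=True)
def cloud(d,c):
    v,u=np.indices(d.shape); z=d
    P=np.stack([(u-c["cx"])/c["fx"]*z,-(v-c["cy"])/c["fy"]*z,-z,np.ones_like(z)],-1)
    return (P@np.array(c["extrinsics"]).T)[...,:3]
def fitc(xy,r=None):
    # robust circle fit
    c0=xy.mean(0)
    if r is None:
        s=least_squares(lambda p:np.hypot(*(xy-p[:2]).T)-p[2],[*c0,60],loss="soft_l1",f_scale=2)
    else:
        s=least_squares(lambda p:np.hypot(*(xy-p[:2]).T)-r,c0,loss="soft_l1",f_scale=2)
    return s.x, np.sqrt(np.mean(s.fun**2))
E
python3 - <<'E'
from h import *
C={}
for n in ("scene","top"):
    d=np.load(f"pics/a_{n}_d.npy"); c=arm.get_calibration(n); W=cloud(d,c); C[n]=W
    ok=d>0
    tab=W[ok&(abs(W[...,2])<12)]
    print(n,"table z",np.median(tab[:,2]),tab.shape, "x",np.percentile(tab[:,0],[1,99]),"y",np.percentile(tab[:,1],[1,99]))
# rough centers from top
for k,(u,v) in dict(cup=(330,230),hs=(237,189),fork=(208,206),vial=(301,183),bottle=(301,140),adapter=(174,245),ear=(317,258)).items():
    print(k,C["top"][v,u])
for k,(u,v) in dict(cup=(313,250),hs=(270,180),vial=(325,206),bottle=(356,173),adapter=(182,175),ear=(278,260)).items():
    print(k,C["scene"][v,u])
E
```

```text
scene table z 1.266474173097663 (68102, 3) x [-18.13 900.12] y [-492.45  739.32]
top table z 0.42459663140630255 (69988, 3) x [135.72 896.83] y [-498.41  530.41]
cup [ 506.78 -317.25   73.62]
hs [621.53 -81.6   -1.44]
fork [568.67 -10.39  48.14]
vial [ 628.82 -249.7    51.09]
bottle [ 730.19 -246.28   94.67]
adapter [469.03  77.7   30.73]
ear [ 438.17 -284.93   66.75]
cup [ 502.45 -321.82   68.69]
hs [640.95 -65.39  -0.34]
vial [ 628.71 -251.42   52.9 ]
bottle [ 728.59 -255.58   94.96]
adapter [467.89  74.06  33.22]
ear [ 434.25 -289.03   66.67]
```

```bash
python3 - <<'E'
from h import *
for n in ("scene","top"):
    d=np.load(f"pics/a_{n}_d.npy"); c=arm.get_calibration(n); W=cloud(d,c); P=W[d>0]
    print("==",n)
    def near(x,y,r,z0,z1): 
        return P[(np.hypot(P[:,0]-x,P[:,1]-y)<r)&(P[:,2]>z0)&(P[:,2]<z1)]
    # hub+cup top disc: everything z 60..75 r<80
    for cx,cy,nm in((505,-319,'cup'),):
        q=near(cx,cy,72,60,74); 
        for it in range(4):
            r=np.hypot(*(q[:,:2]-[cx,cy]).T); m=(r>54)&(r<68)
            (cx,cy),e=fitc(q[m][:,:2],60)
        print("cup rim",cx,cy,e,m.sum(),np.median(q[m][:,2]))
        e_=near(cx,cy,105,55,75); r=np.hypot(*(e_[:,:2]-[cx,cy]).T); e_=e_[r>70]
        m=e_.mean(0); print("ear",m,len(e_),np.degrees(np.arctan2(m[1]-cy,m[0]-cx)),"tip r",r.max())
    hx,hy=630,-75
    for it in range(6):
        q=near(hx,hy,85,46,54); r=np.hypot(*(q[:,:2]-[hx,hy]).T); q=q[(r>62)&(r<80)]
        (hx,hy),e=fitc(q[:,:2],72)
    print("housing",hx,hy,e,len(q),np.median(q[:,2]), fitc(q[:,:2]))
    f=near(hx,hy,115,85,105); print("fork",len(f),f.mean(0),f[:,2].max())
    m=f.mean(0); a=np.arctan2(m[1]-hy,m[0]-hx); print("fork ang",np.degrees(a),np.hypot(m[1]-hy,m[0]-hx))
    t=(f[:,:2]-[hx,hy])@np.array([[np.cos(a),-np.sin(a)],[np.sin(a),np.cos(a)]]); print(np.histogram(t[:,1],bins=np.arange(-40,41,4)),np.percentile(t[:,0],[2,98]))
    for nm,x,y,r,z0,z1 in(("vial",629,-251,20,42,58),("bottle",730,-250,30,80,100),("adapter",469,76,60,25,40)):
        q=near(x,y,r,z0,z1); print(nm,q.mean(0),q[:,:2].min(0),q[:,:2].max(0),len(q))
        if nm=="adapter": print(cv2.minAreaRect(q[:,:2].astype(np.float32)))
    q=P[(P[:,2]>12)&(P[:,0]>300)&(P[:,0]<900)&(P[:,1]>-480)&(P[:,1]<150)]
E
```

```text
== scene
cup rim 509.9187065503287 -317.95020961368806 2.6300647857028605 772 66.19468577790315
ear [ 433.29 -282.74   64.83] 159 155.32492872926989 tip r 98.0543139456392
housing 622.096758225035 -82.16343664321323 3.8533734840470064 684 50.40517480242693 (array([622.06, -82.2 ,  71.43]), np.float64(3.801254283070903))
fork 173 [563.89 -14.75  95.35] 103.1382212545252
fork ang 130.80950559251684 89.06253560253454
(array([ 0,  6, 10, 17, 48,  2,  0,  0,  0,  0,  0,  0,  1, 10, 13, 24, 40,
        2,  0,  0]), array([-40, -36, -32, -28, -24, -20, -16, -12,  -8,  -4,   0,   4,   8,
        12,  16,  20,  24,  28,  32,  36,  40])) [ 76.79 102.23]
vial [ 635.22 -249.27   50.57] [ 626.44 -257.58] [ 646.29 -238.86] 63
bottle [ 736.32 -251.54   92.03] [ 724.54 -264.17] [ 753.94 -235.49] 137
adapter [467.94  77.64  32.43] [439.78  34.46] [499.87 126.51] 514
((469.84375, 80.7564697265625), (50.063934326171875, 90.14522552490234), 8.856346130371094)
== top
cup rim 508.838194063024 -315.7805019862373 2.568352572573969 527 65.67351289277872
ear [ 433.14 -279.27   65.77] 100 154.2493636264042 tip r 98.06436438012962
housing 621.2883538773008 -80.54223494254296 3.852198395283653 766 49.739353390127576 (array([621.27, -80.54,  71.32]), np.float64(3.7753181888618235))
fork 133 [564.49 -11.74  97.72] 102.9467629876251
fork ang 129.5422271139006 89.22142023761072
(array([ 0,  0, 13, 17, 18, 20,  0,  0,  0,  0,  0,  0,  0,  0, 14, 16, 17,
       18,  0,  0]), array([-40, -36, -32, -28, -24, -20, -16, -12,  -8,  -4,   0,   4,   8,
        12,  16,  20,  24,  28,  32,  36,  40])) [ 77.16 101.31]
vial [ 634.15 -247.46   50.62] [ 625.46 -258.04] [ 642.59 -239.14] 46
bottle [ 736.35 -248.54   92.8 ] [ 722.77 -264.43] [ 752.24 -234.87] 120
adapter [467.83  81.66  31.91] [438.18  36.16] [497.59 127.05] 645
((468.1786804199219, 82.25872039794922), (48.74064254760742, 88.82022857666016), 10.350824356079102)
```

```bash
cat > plan.py <<'E'
# usage: python3 plan.py x y z jawdeg [from 'now' measured]  -> shift cm in tool axes, turn deg (tool pointing straight down, jaw axis at jawdeg mod 180)
import sys; from h import *
def plan(x,y,z,jd,s=None):
    s=s or arm.get_state(); R0=R.from_rotvec(s["orientation"]); best=None
    for k in (0,180):
        a=np.radians(jd+k); zx=np.array([np.cos(a),np.sin(a),0]); xx=np.array([0,0,-1.]); yy=np.cross(zx,xx)
        rv=(R0.inv()*R.from_matrix(np.c_[xx,yy,zx])).as_rotvec(degrees=True)
        if best is None or np.linalg.norm(rv)<np.linalg.norm(best): best=rv
    sh=R0.inv().apply(np.array([x,y,z])-s["tool_pos"])/10
    return sh,best
if __name__=="__main__":
    s=arm.get_state(); M=R.from_rotvec(s["orientation"]).as_matrix()
    print("t",s["time"],"pos",s["tool_pos"],"xax",M[:,0],"jaw",np.degrees(np.arctan2(M[1,2],M[0,2])),"q",s["q"],"F",s["ft_force"],"op",s["opening"])
    a=list(map(float,sys.argv[1:]))
    for i in range(0,len(a),4): print(a[i:i+4],"->",*plan(*a[i:i+4],s))
E
python3 plan.py 450 200 250 64.8  433.4 -281 160 64.8
```

```text
t 0.1 pos [122.49 510.15 230.7 ] xax [-0. -0. -1.] jaw 76.49020414418257 q [ 1.19  0.34  1.52  0.    1.28 -0.15] F [ 0.39  0.43 -0.3 ] op 85.50376735414841
[450.0, 200.0, 250.0, 64.8] -> [ -1.91 -39.09 -22.51] [11.69 -0.08 -0.  ]
[433.4, -281.0, 160.0, 64.8] -> [  7.15 -48.71 -69.65] [11.69 -0.08 -0.  ]
```

```bash
python3 - <<'E'
from h import *
d=np.load("pics/a_top_d.npy"); W=cloud(d,arm.get_calibration("top"))
P=W[d>0]
# height map along coarse grid: max z per 40mm cell
for x in range(880,200,-40):
    print(x,[int(np.percentile(q,95)) if len(q:=P[(abs(P[:,0]-x)<20)&(abs(P[:,1]-y)<20)][:,2]) else -99 for y in range(360,-500,-40)])
print(list(range(360,-500,-40)))
E
```

```text
880 [341, 386, 389, 388, 388, 388, 388, 387, 387, 387, 386, 387, 388, 386, 386, 385, 384, 385, 384, 387, 384, 384]
840 [2, 23, 29, 1, 3, 7, 7, 6, 9, 6, 7, 132, 199, 196, 3, 3, 292, 297, 299, 297, 3, 2]
800 [3, 99, 115, 117, 118, 118, 112, 3, 6, 2, 3, 121, 156, 122, 3, 3, 2, 42, 47, 45, 2, 2]
760 [3, -99, 120, 122, 122, 121, 115, 6, 3, 3, 3, 2, 3, 2, 3, 95, 20, 45, 46, 38, 3, 3]
720 [4, 77, 120, 122, 123, 122, 116, 6, 3, 3, 4, 2, 3, 2, 3, 94, 71, 46, 42, 111, 2, 2]
680 [3, 77, 119, 121, 122, 122, 118, 7, 3, 3, 51, 51, 51, 14, 3, 2, 2, 3, 35, 110, 2, 2]
640 [3, 3, 119, 121, 121, 122, 117, 72, 2, 52, 21, 2, 17, 51, 3, 51, 3, 3, 3, 3, 2, 2]
600 [3, 3, 113, 116, 115, 115, 109, 11, 3, 99, 17, 3, 15, 51, 3, 3, 3, 3, 3, 2, 3, 2]
560 [3, 3, 3, 2, 3, 3, 4, 22, 3, 99, 99, 50, 51, 13, 3, 7, 68, 70, 68, 2, 3, 3]
520 [3, 63, 65, 65, 65, 62, 3, 3, 2, 4, 68, 10, 2, 3, 2, 66, 70, 71, 70, 3, 2, 2]
480 [3, 63, 65, 66, 64, 63, 34, 34, 34, 3, 2, 2, 2, 3, 3, 63, 70, 70, 70, 3, 3, 2]
440 [3, 62, 65, 65, 64, 62, 34, 34, 32, 3, 3, 2, 3, 3, 3, 3, 68, 67, 64, 3, 3, 3]
400 [3, 60, 79, 78, 67, 63, 3, 17, 18, 17, 18, 17, 3, 2, 3, 3, 3, 2, 3, 2, 2, 2]
360 [4, 3, 64, 62, 62, 30, 18, 15, 6, 6, 6, 18, 3, 3, 3, 3, 3, 3, 2, 3, 3, 2]
320 [3, 3, 3, 3, 3, 18, 6, 6, 6, 6, 6, 18, 3, 2, 3, 2, 3, 2, 2, 2, 3, 2]
280 [3, 3, 3, 3, 3, 18, 6, 6, 16, 17, 18, 18, 3, 3, 3, 3, 3, 3, 3, 3, 3, 2]
240 [3, 2, 3, 3, 2, 16, 18, 19, 19, 4, 3, 3, 2, 3, 3, 3, 2, 2, 2, 0, -3, -99]
[360, 320, 280, 240, 200, 160, 120, 80, 40, 0, -40, -80, -120, -160, -200, -240, -280, -320, -360, -400, -440, -480]
```

```bash
python3 -m jog '[[[-1.9,-39,-22.5],[11.7,0,0],1],[[-1.9,-39,-22.5],[11.7,0,0],1],[[-1.9,-39,-22.5],[11.7,0,0],1],[[-1.9,-39,-22.5],[11.7,0,0],1],[[-1.9,-39,-22.5],[11.7,0,0],1],[[-1.9,-39,-22.5],[11.7,0,0],1],[[-1.9,-39,-22.5],[11.7,0,0],1],[[-1.9,-39,-22.5],[11.7,0,0],1],[[-1.9,-39,-22.5],[11.7,0,0],1],[[-1.9,-39,-22.5],[11.7,0,0],1]]'; python3 plan.py 433.4 -281 160 64.8
```

```text
time: 0.93
tool_pos: [425.6, 222.1, 248.8]
orientation: [-0.879, 1.386, 0.879]
ft_force: [1.4, 1.1, 0.4]
opening: 85.7
t 0.9333 pos [425.58 222.15 248.82] xax [-0.  0. -1.] jaw 64.78097746053888 q [ 0.32  0.25  1.61  0.    1.29 -0.81] F [1.41 1.09 0.44] op 85.70310860073968
[433.4, -281.0, 160.0, 64.8] -> [  8.88 -22.15 -45.18] [-0.02 -0.01 -0.02]
```

```bash
python3 -m jog '[[[4.9,-22,-45],[0,0,0],0.6],[[4.9,-22,-45],[0,0,0],0.6],[[4.9,-22,-45],[0,0,0],0.6],[[4.9,-22,-45],[0,0,0],0.6],[[4.9,-22,-45],[0,0,0],0.6],[[4.9,-22,-45],[0,0,0],0.6],[[4.9,-22,-45],[0,0,0],0.6],[[4.9,-22,-45],[0,0,0],0.6],[[4.9,-22,-45],[0,0,0],0.6],[[4.9,-22,-45],[0,0,0],0.6]]'; python3 plan.py 433.4 -281 200 64.8
```

```text
time: 1.77
tool_pos: [430.1, -192.6, 207.9]
orientation: [-0.879, 1.386, 0.879]
ft_force: [1.7, -0.5, 0.8]
opening: 51.3
t 1.7667 pos [ 430.11 -192.65  207.92] xax [-0.  0. -1.] jaw 64.77252254912197 q [-0.58  0.27  1.7   0.    1.17 -1.71] F [ 1.72 -0.5   0.77] op 51.275863736246464
[433.4, -281.0, 200.0, 64.8] -> [ 0.79 -4.06 -7.85] [-0.03  0.02 -0.02]
```

```bash
python3 -m jog '[[[0.6,-3,-6],[0,0,0],0.6],[[0.6,-3,-6],[0,0,0],0.6],[[0.6,-3,-6],[0,0,0],0.6],[[0.6,-3,-6],[0,0,0],0.6],[[0.6,-3,-6],[0,0,0],0.6]]'; python3 plan.py 433.4 -281 200 64.8
python3 - <<'E'
from h import *
c=arm.get_calibration("wrist"); p,d=arm.camera("wrist"); cv2.imwrite("pics/w1.png",p[:,:,::-1]); np.save("pics/w1_d.npy",d); print(c)
W=cloud(d,c);P=W[d>0]
def near(x,y,r,z0,z1): return P[(np.hypot(P[:,0]-x,P[:,1]-y)<r)&(P[:,2]>z0)&(P[:,2]<z1)]
cx,cy=509,-317
for it in range(5):
    q=near(cx,cy,72,62,74); r=np.hypot(*(q[:,:2]-[cx,cy]).T); q=q[(r>54)&(r<66)]; (cx,cy),e=fitc(q[:,:2],60)
print(cx,cy,e,len(q),np.median(q[:,2]))
e_=near(cx,cy,105,60,72); r=np.hypot(*(e_[:,:2]-[cx,cy]).T); e_=e_[r>72]; m=e_.mean(0); print("ear",m,len(e_),np.degrees(np.arctan2(m[1]-cy,m[0]-cx)),r.max())
if len(e_)>20: print(cv2.minAreaRect(e_[:,:2].astype(np.float32)))
E
```

```text
time: 2.18
tool_pos: [432.0, -257.0, 201.9]
orientation: [-0.878, 1.386, 0.88]
ft_force: [0.3, 0.5, -0.1]
opening: 51.0
t 2.1833 pos [ 432.01 -257.03  201.9 ] xax [-0.  0. -1.] jaw 64.7727284620176 q [-0.69  0.33  1.63  0.    1.18 -1.82] F [ 0.28  0.5  -0.11] op 50.956434181076716
[433.4, -281.0, 200.0, 64.8] -> [ 0.19 -1.15 -2.11] [-0.03  0.04 -0.07]
{'fx': 273.09991739306406, 'fy': 273.09991739306406, 'cx': 257.36082004491817, 'cy': 186.2215078455303, 'extrinsics': array([[   0.43,   -0.86,   -0.29,  358.97],
       [   0.9 ,    0.4 ,    0.13, -222.4 ],
       [   0.  ,   -0.31,    0.95,  344.57],
       [   0.  ,    0.  ,    0.  ,    1.  ]])}
510.52558735549786 -316.72810446770836 2.4824690424554396 1738 65.4437940537104
ear [ 433.44 -279.73   65.7 ] 430 154.36197462198703 98.06651105420931
((434.1253662109375, -280.10955810546875), (18.634571075439453, 26.096681594848633), 63.18657684326172)
```

View pics/w1.png

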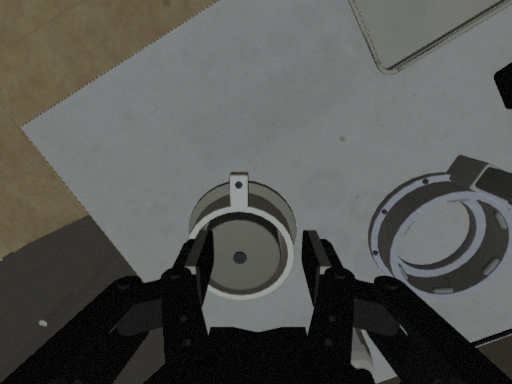

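Wrist view: the cup is at (240,250), the ear at (238,185) pointing away from the gripper, and the housing is to the right. The ear centre measures about (434,-280) with its top at z 66, which agrees with the other two cameras.

```bash
python3 plan.py 434.2 -280.4 100 64.4 434.2 -280.4 41 64.4
```

```text
t 2.2333 pos [ 432.2  -256.61  202.12] xax [-0.  0. -1.] jaw 64.83303392363179 q [-0.69  0.33  1.63  0.    1.18 -1.82] F [ 0.52 -0.43 -0.05] op 50.86470803679332
[434.2, -280.4, 100.0, 64.4] -> [10.21 -1.2  -2.07] [ 0.43  0.03 -0.05]
[434.2, -280.4, 41.0, 64.4] -> [16.11 -1.21 -2.08] [ 0.43  0.03 -0.05]
```

```bash
python3 -m jog '[[[2,-1.2,-2.1],[0.4,0,0],0.55],[[5,-1.2,-2.1],[0.4,0,0],0.55],[[8,-1.2,-2.1],[0.4,0,0],0.55],[[10.2,-1.2,-2.1],[0.4,0,0],0.55],[[12,-1.2,-2.1],[0.4,0,0],0.55],[[14,-1.2,-2.1],[0.4,0,0],0.55],[[15,-1.2,-2.1],[0.4,0,0],0.55],[[16.1,-1.2,-2.1],[0.4,0,0],0.55],[[16.1,-1.2,-2.1],[0.4,0,0],0.55],[[16.1,-1.2,-2.1],[0.4,0,0],0.55]]'; python3 plan.py 434.2 -280.4 41 64.4
python3 - <<'E'
from h import *
p,d=arm.camera("wrist"); cv2.imwrite("pics/w2.png",p[:,:,::-1])
E
```

```text
time: 3.07
tool_pos: [434.5, -281.1, 41.6]
orientation: [-0.874, 1.388, 0.875]
ft_force: [-0.5, -0.9, 0.7]
opening: 47.0
t 3.0667 pos [ 434.5  -281.06   41.57] xax [-0.  0. -1.] jaw 64.45674428136152 q [-0.72  0.56  1.77  0.    0.81 -1.85] F [-0.47 -0.87  0.72] op 46.9839393191125
[434.2, -280.4, 41.0, 64.4] -> [0.06 0.06 0.05] [ 0.06  0.01 -0.02]
```

View pics/w2.png

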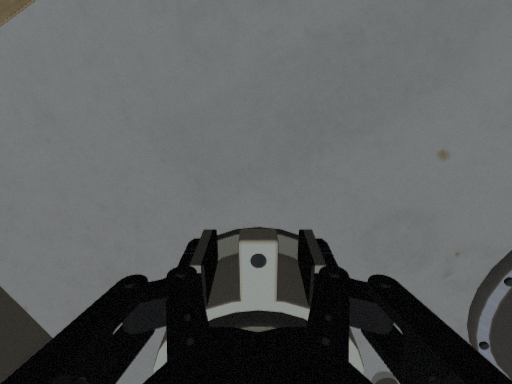

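The ear (258,265) is centred between the pads, at about 210 and 307. I'll close at 100 N.

```bash
python3 -m jog '[[[0,0,0],[0,0,0],0.1],[[0,0,0],[0,0,0],0.1],[[0,0,0],[0,0,0],0.1],[[0,0,0],[0,0,0],0.1],[[0,0,0],[0,0,0],0.1],[[0,0,0],[0,0,0],0.1]]' 110; python3 plan.py 434.2 -280.4 135 64.4
```

```text
time: 3.62
tool_pos: [434.8, -282.0, 42.5]
orientation: [-0.875, 1.387, 0.873]
ft_force: [0.3, 1.4, 5.8]
opening: 17.9
t 3.6167 pos [ 434.81 -282.03   42.54] xax [ 0. -0. -1.] jaw 64.39811323679474 q [-0.72  0.56  1.77  0.    0.81 -1.85] F [0.28 1.39 5.78] op 17.906415360548085
[434.2, -280.4, 135.0, 64.4] -> [-9.25  0.11  0.12] [-0.   -0.01  0.11]
```

```bash
python3 -m jog '[[[-0.5,0,0],[0,0,0],0.1],[[-1,0,0],[0,0,0],0.1],[[-2,0,0],[0,0,0],0.1],[[-3,0,0],[0,0,0],0.1],[[-4,0,0],[0,0,0],0.1],[[-5,0,0],[0,0,0],0.1],[[-6.2,0,0],[0,0,0],0.1],[[-7.4,0,0],[0,0,0],0.1],[[-8.6,0,0],[0,0,0],0.1],[[-9.5,0,0],[0,0,0],0.1]]'; cat > snap.py <<'E'
import sys; from h import *
tag=sys.argv[1]
for n in sys.argv[2:]:
    c=arm.get_calibration(n); p,d=arm.camera(n); cv2.imwrite(f"pics/{tag}_{n}.png",p[:,:,::-1]); np.savez(f"pics/{tag}_{n}.npz",p=p,d=d,W=cloud(d,c))
E
python3 snap.py lift scene top; python3 plan.py 381.2 -106.8 135 40.2
```

```text
time: 4.45
tool_pos: [434.5, -282.1, 138.1]
orientation: [-0.875, 1.388, 0.873]
ft_force: [0.6, -0.2, -2.9]
opening: 18.6
t 4.55 pos [ 435.04 -282.5   138.26] xax [ 0. -0. -1.] jaw 64.38925953990721 q [-0.72  0.42  1.68  0.    1.04 -1.85] F [ 0.29 -0.11 -2.16] op 17.926480847396352
[381.2, -106.8, 135.0, 40.2] -> [ 0.27 12.45 13.52] [24.19 -0.01  0.21]
```

View pics/lift_scene.png

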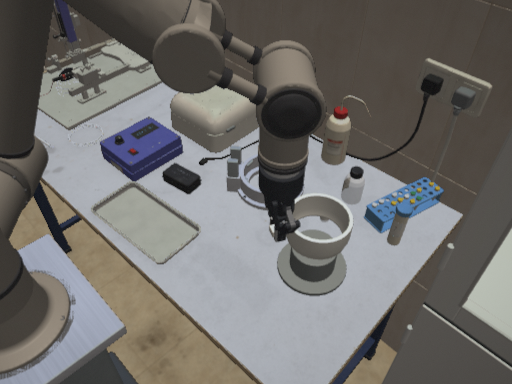

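The cup is clear of the hub at (318,225) in the scene view and hangs nearly level. I'll carry it to bare table next.

```bash
python3 -m jog '[[[0,1.5,1.5],[3,0,0],0.1],[[0,3,3.2],[6,0,0],0.1],[[0,4.6,5],[9,0,0],0.1],[[0,6.2,6.7],[12,0,0],0.1],[[0,7.8,8.5],[15,0,0],0.1],[[0,9.4,10.2],[18,0,0],0.1],[[0,11,12],[21,0,0],0.1],[[0,12.4,13.5],[24.2,0,0],0.1],[[0,12.4,13.5],[24.2,0,0],0.1],[[0,12.4,13.5],[24.2,0,0],0.1]]';  python3 snap.py carry scene top; python3 plan.py 381.2 -106.8 80 40.2; python3 - <<'E'
from h import *
s=arm.get_state(); g=s["tool_pos"]
for n in("scene","top"):
    z=np.load(f"pics/carry_{n}.npz"); P=z["W"][z["d"]>0]
    c=np.array([435,-172.]); 
    q=P[(P[:,2]>135)&(P[:,2]<175)&(np.hypot(*(P[:,:2]-c).T)<85)]
    for it in range(4):
        r=np.hypot(*(q[:,:2]-c).T); a=q[(r>52)&(r<68)]
        A=np.c_[a[:,:2]-c,np.ones(len(a))]; k=least_squares(lambda k:A@k-a[:,2],[0,0,150],loss="soft_l1",f_scale=1.5).x
        t=a[abs(A@k-a[:,2])<4]; c,e=fitc(t[:,:2],60)
    u=np.array([np.cos(np.radians(130.2)),np.sin(np.radians(130.2))])
    print(n,c,e,len(t),"rim z",k[2],"tilt deg toward ear",np.degrees(k[:2]@u),"side",np.degrees(k[:2]@[-u[1],u[0]]))
E
```

```text
time: 5.38
tool_pos: [380.5, -105.8, 136.2]
orientation: [-0.551, 1.5, 0.551]
ft_force: [0.6, -0.3, -3.0]
opening: 17.9
t 5.4833 pos [ 381.25 -107.01  136.32] xax [ 0. -0. -1.] jaw 40.23917555834093 q [-0.47  0.23  1.99 -0.    0.92 -1.17] F [-0.41 -0.87 -2.82] op 17.979961835296567
[381.2, -106.8, 80.0, 40.2] -> [5.63 0.02 0.01] [0.04 0.01 0.04]
scene [ 432.93 -172.69] 1.6513975364986329 352 rim z 153.46845373015827 tilt deg toward ear 0.691462135761086 side 0.01531769510959054
top [ 434.07 -170.04] 2.373943997400548 493 rim z 158.6931542353668 tilt deg toward ear 0.39454449853850426 side -0.3530342511474663
```

View pics/carry_scene.png

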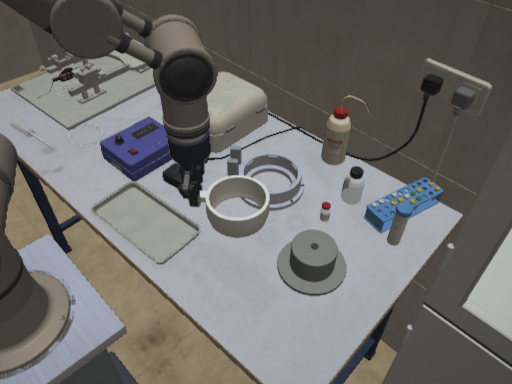

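```bash
python3 -m jog '[[[1.5,0,0],[0,0,0],0.1],[[3.5,0,0],[0,0,0],0.1],[[5.5,0,0],[0,0,0],0.1],[[7.5,0,0],[0,0,0],0.1],[[9,0,0],[0,0,0],0.1],[[9.7,0,0],[0,0,0],0.1],[[10,0,0],[0,0,0],0.1],[[10.2,0,0],[0,0,0],0.1],[[10.3,0,0],[0,0,0],0.1],[[10.3,0,0],[0,0,0],0.1]]'; python3 plan.py 381.2 -106.8 32.5 40.2
```

```text
time: 6.32
tool_pos: [381.3, -106.9, 33.7]
orientation: [-0.549, 1.499, 0.548]
ft_force: [1.3, -0.2, -2.4]
opening: 18.1
t 6.3167 pos [ 381.3  -106.86   33.74] xax [ 0. -0. -1.] jaw 40.18595723615822 q [-0.47  0.42  2.11  0.    0.61 -1.17] F [ 1.27 -0.21 -2.4 ] op 18.119611378902142
[381.2, -106.8, 32.5, 40.2] -> [ 0.12  0.01 -0.  ] [-0.01  0.03  0.07]
```

```bash
python3 -m jog '[[[0.1,0,0],[0,0,0],0.1],[[0.1,0,0],[0,0,0],0.1]]';  python3 -m jog '[[[0.1,0,0],[0,0,0],0.1],[[0.1,0,0],[0,0,0],0.1]]'
```

```text
time: 6.48
tool_pos: [381.3, -106.7, 32.8]
orientation: [-0.55, 1.499, 0.548]
ft_force: [0.0, -0.5, -1.2]
opening: 18.3
time: 6.65
tool_pos: [381.2, -106.6, 32.4]
orientation: [-0.55, 1.499, 0.548]
ft_force: [-3.2, 1.6, 12.8]
opening: 17.6
```

Contact with the table at +13 N. I'll open slowly and let go.

```bash
python3 -m jog '[[[-0.05,0,0],[0,0,0],0.1],[[-0.05,0,0],[0,0,0],0.15],[[-0.05,0,0],[0,0,0],0.25],[[-0.05,0,0],[0,0,0],0.35],[[-0.05,0,0],[0,0,0],0.45],[[-0.05,0,0],[0,0,0],0.55],[[-0.05,0,0],[0,0,0],0.55]]'; python3 plan.py 381.2 -106.8 180 40.2
```

```text
time: 7.23
tool_pos: [380.8, -106.5, 31.7]
orientation: [-0.549, 1.5, 0.549]
ft_force: [-1.5, -1.1, -0.3]
opening: 47.2
t 7.2333 pos [ 380.81 -106.49   31.72] xax [-0.  0. -1.] jaw 40.1897655818599 q [-0.47  0.43  2.11  0.    0.61 -1.17] F [-1.51 -1.11 -0.33] op 47.241065248975474
[381.2, -106.8, 180.0, 40.2] -> [-14.83  -0.05   0.01] [-0.01  0.   -0.01]
```

```bash
python3 -m jog '[[[-3,0,0],[0,0,0],0.55],[[-6.5,0,0],[0,0,0],0.55],[[-10,0,0],[0,0,0],0.55],[[-13,0,0],[0,0,0],0.55],[[-14.8,0,0],[0,0,0],0.55],[[-14.8,0,0],[0,0,0],0.55],[[-14.8,0,0],[0,0,0],0.55]]'; python3 snap.py down wrist top; python3 plan.py 473 -216 180 130.2
```

```text
time: 7.82
tool_pos: [381.1, -106.6, 180.2]
orientation: [-0.55, 1.499, 0.548]
ft_force: [-0.1, 0.5, -0.2]
opening: 46.9
t 7.9167 pos [ 380.06 -106.15  178.67] xax [-0.  0. -1.] jaw 40.188772053523415 q [-0.47  0.16  1.93  0.    1.05 -1.17] F [ 0.79  0.56 -0.49] op 47.158033766741376
[473.0, -216.0, 180.0, 130.2] -> [ -0.16 -14.39   0.01] [89.99 -0.13 -0.06]
```

View pics/down_wrist.png

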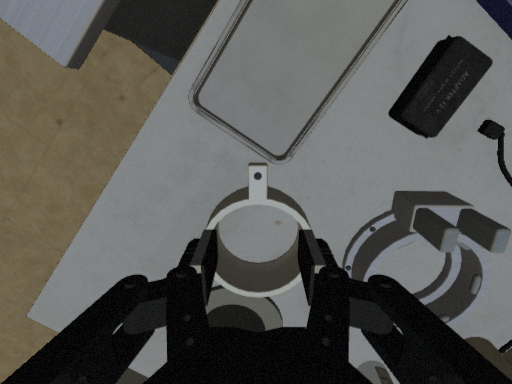

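The cup stands free on the table at (258,245) with its ear at (258,180). The housing is at right (415,265) with both posts visible. I'll measure all of it.

```bash
cat > meas.py <<'E'
import sys; from h import *
def load(tag,n):
    z=np.load(f"pics/{tag}_{n}.npz"); return z["W"][z["d"]>0]
def cup(P,c,zr,earang=None,dz=10):
    c=np.array(c,float); q=P[(abs(P[:,2]-zr)<dz)&(np.hypot(*(P[:,:2]-c).T)<90)]
    for it in range(6):
        r=np.hypot(*(q[:,:2]-c).T); a=q[(r>53)&(r<67)]
        A=np.c_[a[:,:2]-c,np.ones(len(a))]; k=least_squares(lambda k:A@k-a[:,2],[0,0,zr],loss="soft_l1",f_scale=1).x
        t=a[abs(A@k-a[:,2])<2.5]; c,e=fitc(t[:,:2],60)
    r=np.hypot(*(q[:,:2]-c).T); E=P[(np.hypot(*(P[:,:2]-c).T)>72)&(np.hypot(*(P[:,:2]-c).T)<101)]
    E=E[abs(np.c_[E[:,:2]-c,np.ones(len(E))]@k-E[:,2])<3]; 
    if earang is not None:
        d=np.degrees(np.arctan2(E[:,1]-c[1],E[:,0]-c[0]))-earang; E=E[abs((d+180)%360-180)<15]
    m=E.mean(0) if len(E) else np.full(3,np.nan); ang=np.degrees(np.arctan2(m[1]-c[1],m[0]-c[0]))
    return c,e,len(t),k,ang,len(E)
def housing(P,h=(621.7,-81.4)):
    h=np.array(h)
    for it in range(6):
        q=P[(abs(P[:,2]-50)<4)]; r=np.hypot(*(q[:,:2]-h).T); q=q[(r>63)&(r<81)]; h,e=fitc(q[:,:2],72)
    f=P[(P[:,2]>88)&(P[:,2]<106)]; r=np.hypot(*(f[:,:2]-h).T); f=f[(r<112)&(r>70)]; m=f.mean(0)
    return h,e,len(q),np.median(q[:,2]),np.degrees(np.arctan2(m[1]-h[1],m[0]-h[0])),len(f),f
E
python3 - <<'E'
from meas import *
for n in("wrist","top"):
    P=load("down",n); print(n,*cup(P,(434,-171),56,130.2)); print(*housing(P)[:6])
E
```

```text
wrist [ 435.62 -169.57] 2.611235977368096 1634 [-0.01  0.01 54.89] 130.52814570856523 494
[622.44 -82.38] 3.406527820618188 1836 49.12147344078875 129.31848416990584 1172
top [ 434.17 -170.05] 2.345013938248135 419 [ 0.    0.   55.82] nan 0
[621.17 -80.55] 3.7937761659883003 756 49.79790153911972 129.34284342942914 129
```

```bash
python3 -m jog '[[[0,-1.5,0],[7,0,0],0.45],[[0,-3,0],[14,0,0],0.45],[[0,-4.5,0],[21,0,0],0.45],[[0,-6,0],[28,0,0],0.45],[[0,-7.5,0],[35,0,0],0.45],[[0,-9,0],[42,0,0],0.45],[[0,-10.5,0],[49,0,0],0.45],[[0,-12,0],[56,0,0],0.45],[[0,-13.4,0],[63,0,0],0.45],[[0,-14.4,0],[70,0,0],0.45]]'; python3 plan.py 473 -216 180 130.2
```

```text
time: 8.75
tool_pos: [473.7, -217.0, 177.6]
orientation: [0.414, 1.534, -0.412]
ft_force: [0.2, -0.6, -0.5]
opening: 38.5
t 8.75 pos [ 473.65 -217.01  177.56] xax [-0.  0. -1.] jaw -30.17609947333387 q [-0.58  0.39  1.61  0.    1.14 -0.05] F [ 0.23 -0.57 -0.47] op 38.46780387161984
[473.0, -216.0, 180.0, 130.2] -> [-0.24  0.05 -0.11] [19.62 -0.2   0.02]
```

```bash
python3 -m jog '[[[1,0,0],[7,0,0],0.45],[[2,0,-0.1],[14,0,0],0.45],[[4,0,-0.1],[19.8,0,0],0.45],[[6,0,-0.1],[19.8,0,0],0.45],[[8,0,-0.1],[19.8,0,0],0.45],[[8,0,-0.1],[19.8,0,0],0.45]]'; python3 plan.py 474 -215.6 30 130.3; python3 snap.py w3 wrist
```

```text
time: 9.25
tool_pos: [469.8, -214.2, 94.6]
orientation: [0.679, 1.473, -0.676]
ft_force: [-0.6, 0.7, -0.2]
opening: 38.6
t 9.25 pos [ 469.82 -214.17   94.56] xax [-0.01  0.01 -1.  ] jaw -49.62275984183522 q [-0.58  0.48  1.72  0.    0.95  0.29] F [-0.6   0.71 -0.21] op 38.591682247681035
[474.0, -215.6, 30.0, 130.3] -> [6.45 0.24 0.45] [ 0.08 -0.58  0.17]
```

View pics/w3_wrist.png

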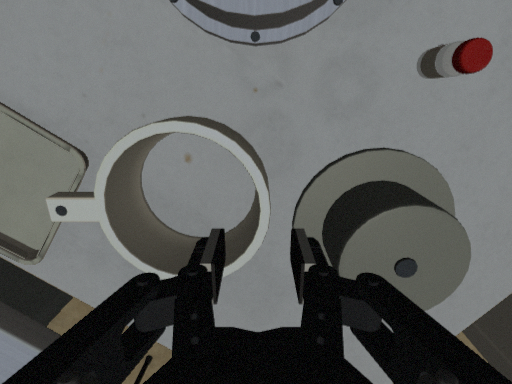

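The cup wall (about 262,220) lies between the pads (215 and 297). The hub is clear to the right, and the vial is at (465,58).

```bash
python3 -m jog '[[[0.5,0.2,0.3],[0,0,0],0.45],[[1,0.2,0.4],[0,0,0],0.45],[[1,0.2,0.4],[0,0,0],0.45]]'; python3 plan.py 474 -215.6 30 130.3
```

```text
time: 9.55
tool_pos: [477.3, -217.9, 89.5]
orientation: [0.676, 1.463, -0.676]
ft_force: [0.1, 0.4, 0.7]
opening: 38.3
t 9.55 pos [ 477.26 -217.92   89.49] xax [ 0. -0. -1.] jaw -49.6044580041714 q [-0.57  0.5   1.71  0.    0.93  0.29] F [0.09 0.44 0.7 ] op 38.308299993913096
[474.0, -215.6, 30.0, 130.3] -> [ 5.95 -0.1  -0.39] [ 0.1   0.01 -0.01]
```

```bash
python3 -m jog '[[[1.5,-0.1,-0.4],[0,0,0],0.45],[[3,-0.1,-0.4],[0,0,0],0.45],[[4,-0.1,-0.4],[0,0,0],0.45],[[5,-0.1,-0.4],[0,0,0],0.45],[[5.5,-0.1,-0.4],[0,0,0],0.45],[[5.9,-0.1,-0.4],[0,0,0],0.45],[[5.9,-0.1,-0.4],[0,0,0],0.45],[[5.9,-0.1,-0.4],[0,0,0],0.45]]'; python3 plan.py 474 -215.6 30 130.3; python3 snap.py w4 wrist
```

```text
time: 10.22
tool_pos: [473.8, -215.5, 31.0]
orientation: [0.676, 1.463, -0.676]
ft_force: [0.1, 0.2, 0.0]
opening: 38.3
t 10.2167 pos [ 473.83 -215.48   31.  ] xax [ 0. -0. -1.] jaw -49.609673964354194 q [-0.57  0.58  1.77  0.    0.79  0.29] F [0.11 0.16 0.02] op 38.31083854306636
[474.0, -215.6, 30.0, 130.3] -> [0.1  0.01 0.02] [ 0.09  0.02 -0.01]
```

View pics/w4_wrist.png

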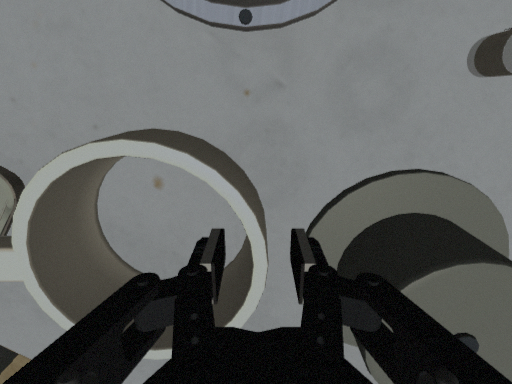

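The wall at 258 is centred between the pads at 217 and 297. I'll close and lift.

```bash
python3 -m jog '[[[0,0,0],[0,0,0],0],[[0,0,0],[0,0,0],0],[[0,0,0],[0,0,0],0],[[0,0,0],[0,0,0],0],[[0,0,0],[0,0,0],0],[[0,0,0],[0,0,0],0]]' 80; python3 -m jog '[[[-0.5,0,0],[0,0,0],0],[[-1.5,0,0],[0,0,0],0],[[-3,0,0],[0,0,0],0],[[-5,0,0],[0,0,0],0],[[-7.5,0,0],[0,0,0],0],[[-10,0,0],[0,0,0],0],[[-12,0,0],[0,0,0],0],[[-13,0,0],[0,0,0],0],[[-13,0,0],[0,0,0],0],[[-13,0,0],[0,0,0],0]]'; python3 snap.py c2 scene top; python3 - <<'E'
from meas import *
s=arm.get_state(); print(s["tool_pos"],s["ft_force"])
for n in("scene","top"):
    P=load("c2",n); 
    print(n,*cup(P,(436,-172),s["tool_pos"][2]+25,130))
    h=housing(P); f=h[-1]; print(*h[:6])
E
```

```text
time: 10.77
tool_pos: [474.0, -215.6, 31.4]
orientation: [0.676, 1.462, -0.676]
ft_force: [-0.1, -0.3, 5.5]
opening: 5.2
time: 11.6
tool_pos: [473.3, -215.2, 160.5]
orientation: [0.676, 1.463, -0.676]
ft_force: [0.1, 0.9, -2.6]
opening: 5.6
[ 472.78 -214.83  159.35] [-0.71  0.58 -2.27]
scene [ 434.2  -170.77] 2.6933371815108176 495 [  0.01   0.   184.44] 130.54106989059937 112
[623.7  -82.22] 3.3490522623293146 146 50.552949058831985 128.9895346278521 125
top [ 433.11 -168.84] 2.3175783412369695 309 [ -0.     0.   183.95] 136.0011326558482 17
[621.08 -80.57] 3.7788621330891687 755 49.72192439317439 129.14241501931372 128
```

View pics/c2_scene.png

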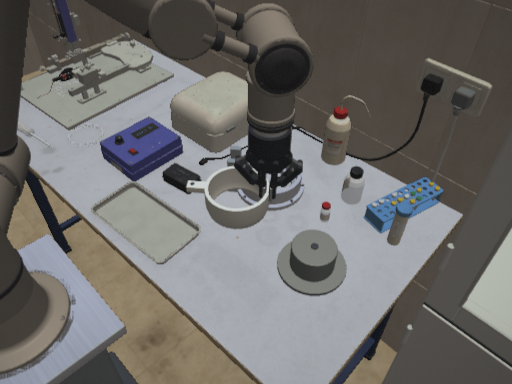

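```bash
python3 plan.py 659.9 -127.1 160 129.3
```

```text
t 11.7 pos [ 472.78 -214.83  159.35] xax [-0.  0. -1.] jaw -49.610384347885415 q [-0.57  0.4   1.64  0.    1.1   0.29] F [-0.71  0.58 -2.27] op 5.505580302258271
[659.9, -127.1, 160.0, 129.3] -> [-0.1  19.94  5.44] [ 1.09 -0.16  0.04]
```

```bash
python3 -m jog '[[[0,2,0.5],[0,0,0],0],[[0,4.5,1.2],[0,0,0],0],[[0,7,1.9],[0,0,0],0],[[0,9.5,2.6],[0,0,0],0],[[0,12,3.3],[0.5,0,0],0],[[0,14.5,4],[1.1,0,0],0],[[0,17,4.6],[1.1,0,0],0],[[0,19,5.2],[1.1,0,0],0],[[0,20,5.4],[1.1,0,0],0],[[0,20,5.4],[1.1,0,0],0]]'; python3 -m jog '[[[0,0,0],[0,0,0],0],[[0,0,0],[0,0,0],0]]'; python3 plan.py 659.9 -127.1 160 129.3;  python3 snap.py c3 scene top; python3 - <<'E'
from meas import *
s=arm.get_state(); print(s["tool_pos"],s["ft_force"])
for n in("scene","top"):
    P=load("c3",n); 
    print(n,*cup(P,(621,-82),s["tool_pos"][2]+25,130))
    try: print(*housing(P)[:6])
    except Exception as e: print(e)
E
```

```text
time: 12.53
tool_pos: [661.7, -125.2, 157.9]
orientation: [0.69, 1.462, -0.69]
ft_force: [-0.4, -0.1, -2.6]
opening: 5.3
time: 12.7
tool_pos: [659.8, -127.1, 159.4]
orientation: [0.691, 1.461, -0.692]
ft_force: [-0.6, -0.8, -3.1]
opening: 5.4
t 12.7 pos [ 659.84 -127.14  159.4 ] xax [-0.  0. -1.] jaw -50.725890272444836 q [-0.3   0.67  1.17 -0.    1.3   0.58] F [-0.57 -0.84 -3.09] op 5.442657143731337
[659.9, -127.1, 160.0, 129.3] -> [-0.06  0.01  0.  ] [-0.03 -0.13  0.1 ]
[ 660.06 -127.5   160.37] [ 0.94  0.17 -2.05]
scene [621.61 -81.95] 2.8064451443113057 347 [  0.    -0.   183.53] 129.5303447537936 70
[622.32 -82.  ] 3.7768064784180226 534 50.541657669789345 131.18421961295329 150
top [619.86 -80.92] 2.4105808060634826 145 [ -0.    -0.01 183.89] nan 0
[620.48 -86.48] 2.1513756179099466 54 49.479671745290716 nan 0meas.py:20: RuntimeWarning: Mean of empty slice.
  f=P[(P[:,2]>88)&(P[:,2]<106)]; r=np.hypot(*(f[:,:2]-h).T); f=f[(r<112)&(r>70)]; m=f.mean(0)
  ret = um.true_divide(
```

View pics/c3_scene.png

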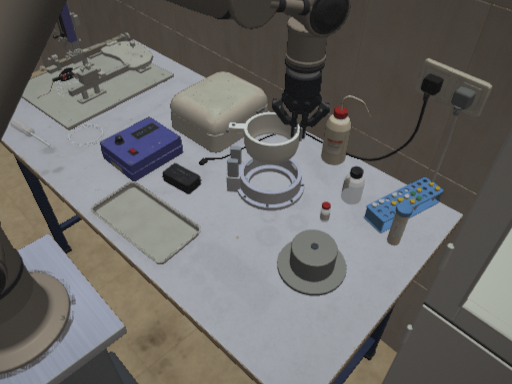

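View pics/c3_top.png

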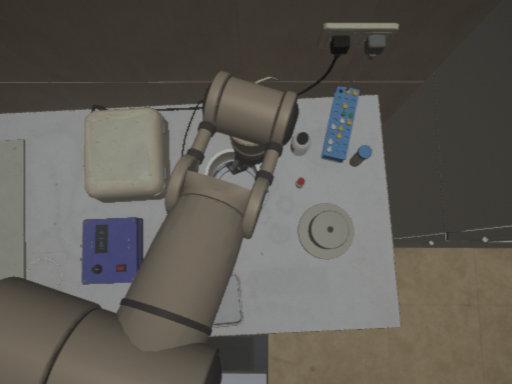

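The scene view shows the cup over the bore at (272,140), with the ear at (237,126) above the fork. Before lowering I'll check the arm's lowest points against the tall bottle behind.

```bash
python3 - <<'E'
from meas import *
P=np.r_[load("c3","top"),load("c3","scene")]
q=P[(P[:,2]>185)&(P[:,0]>600)&(P[:,0]<870)&(P[:,1]>-280)&(P[:,1]<100)]
for z in range(185,560,30):
    a=q[(q[:,2]>=z)&(q[:,2]<z+30)]
    if len(a): print(z,len(a),np.percentile(a[:,0],[0,95,100]),np.percentile(a[:,1],[0,100]))
E
```

```text
185 431 [605.04 849.43 857.18] [-170.08  -18.86]
215 480 [615.27 685.79 691.97] [-179.61  -88.76]
245 806 [610.04 689.27 707.51] [-181.08  -72.17]
275 343 [620.67 673.27 690.88] [-164.94  -93.14]
305 685 [620.29 667.88 688.55] [-165.06  -91.75]
335 494 [618.55 665.62 683.58] [-166.93  -91.7 ]
365 799 [618.6  666.48 690.4 ] [-166.88  -88.19]
395 615 [618.48 662.46 680.87] [-165.72  -95.83]
425 783 [604.79 662.74 678.64] [-195.84  -74.11]
455 1060 [600.02 676.5  712.79] [-200.55  -57.77]
485 4331 [600.02 689.84 713.45] [-198.99  -47.08]
515 1208 [622.33 683.47 694.32] [-187.36  -67.55]
```

Clear: the arm stays within x < 715. I'll lower it.

```bash
python3 -m jog '[[[1.5,0,0],[0,0,0],0],[[3.5,0,0],[0,0,0],0],[[5.5,0,0],[0,0,0],0],[[7,0,0],[0,0,0],0],[[8,0,0],[0,0,0],0],[[8.5,0,0],[0,0,0],0],[[8.8,0,0],[0,0,0],0],[[8.8,0,0],[0,0,0],0]]';python3 plan.py 659.9 -127.1 61.5 129.3; python3 snap.py c4 scene
```

```text
time: 13.47
tool_pos: [661.0, -127.1, 72.9]
orientation: [0.691, 1.458, -0.691]
ft_force: [0.5, 0.3, -1.5]
opening: 5.1
t 13.4667 pos [ 660.96 -127.14   72.93] xax [ 0.  0. -1.] jaw -50.727768254618276 q [-0.3   0.75  1.26  0.    1.12  0.58] F [ 0.5   0.3  -1.53] op 5.119191256327276
[659.9, -127.1, 61.5, 129.3] -> [ 1.14 -0.08 -0.07] [-0.03  0.01 -0.01]
```

```bash
python3 -c "
import cv2; i=cv2.imread('pics/c4_scene.png')[90:230,190:350]; cv2.imwrite('pics/c4z.png',cv2.resize(i,None,fx=4,fy=4))"
```

```text
(no output)
```

View pics/c4z.png

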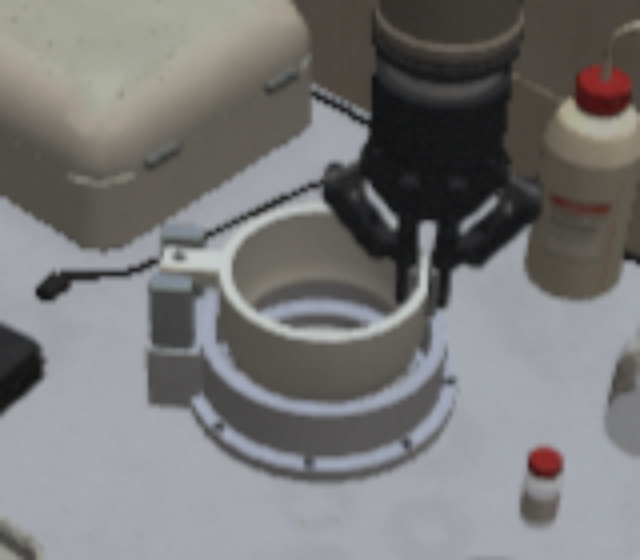

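In the zoomed view the ear sits between the posts and the cup is in the bore. I'll lower it slowly while watching the force.

```bash
python3 -m jog '[[[0.4,0,0],[0,0,0],0],[[0.7,0,0],[0,0,0],0],[[0.8,0,0],[0,0,0],0],[[0.8,0,0],[0,0,0],0]]'; python3 -m jog '[[[0.15,0,0],[0,0,0],0],[[0.15,0,0],[0,0,0],0]]'; python3 -m jog '[[[0.1,0,0],[0,0,0],0],[[0.1,0,0],[0,0,0],0]]'
```

```text
time: 13.85
tool_pos: [661.0, -127.0, 64.7]
orientation: [0.691, 1.458, -0.691]
ft_force: [-0.3, -0.3, -2.2]
opening: 5.3
time: 14.02
tool_pos: [661.2, -127.2, 63.5]
orientation: [0.691, 1.457, -0.691]
ft_force: [0.6, -1.5, -1.1]
opening: 5.4
time: 14.18
tool_pos: [661.3, -127.3, 62.7]
orientation: [0.691, 1.457, -0.691]
ft_force: [0.6, -1.6, -0.4]
opening: 5.3
```

```bash
python3 -m jog '[[[0.08,0,0],[0,0,0],0],[[0.08,0,0],[0,0,0],0]]'; python3 plan.py 659.9 -127.1 61.5 129.3; python3 snap.py c5 scene;  python3 - <<'E'
from meas import *
P=load("c5","scene"); print(*cup(P,(621,-82),87,130))
E
```

```text
time: 14.35
tool_pos: [661.5, -127.4, 62.1]
orientation: [0.691, 1.456, -0.691]
ft_force: [0.1, -2.7, 2.7]
opening: 5.5
t 14.35 pos [ 661.47 -127.39   62.12] xax [ 0. -0. -1.] jaw -50.71818775974872 q [-0.3   0.77  1.27 -0.    1.1   0.58] F [ 0.13 -2.72  2.68] op 5.485402989373777
[659.9, -127.1, 61.5, 129.3] -> [ 0.06 -0.1  -0.12] [-0.02  0.09 -0.04]
[623.16 -82.09] 2.719549661072131 273 [ 0.01  0.01 86.46] 124.52193180780745 57
```

```bash
python3 -m jog '[[[0,0,0],[0,0,0],0.1],[[0,0,0],[0,0,0],0.15],[[0,0,0],[0,0,0],0.2],[[0,0,0],[0,0,0],0.3],[[0,0,0],[0,0,0],0.35],[[0,0,0],[0,0,0],0.35]]' 20; python3 snap.py c6 scene;  python3 - <<'E'
from meas import *
P=load("c6","scene"); print(*cup(P,(621,-82),87,130)); s=arm.get_state(); print(s["ft_force"],s["opening"],s["tool_pos"])
E
python3 -c "
import cv2; i=cv2.imread('pics/c6_scene.png')[90:230,190:350]; cv2.imwrite('pics/c6z.png',cv2.resize(i,None,fx=4,fy=4))"
```

```text
time: 14.9
tool_pos: [660.8, -126.6, 61.3]
orientation: [0.691, 1.459, -0.691]
ft_force: [0.9, -0.9, 0.0]
opening: 30.0
[622.97 -81.76] 2.8583113408023384 309 [-0.    0.   85.97] 124.49583118254546 52
[-0.46  0.25  0.36] 30.51304342749842 [ 660.82 -126.69   61.33]
```

View pics/c6z.png

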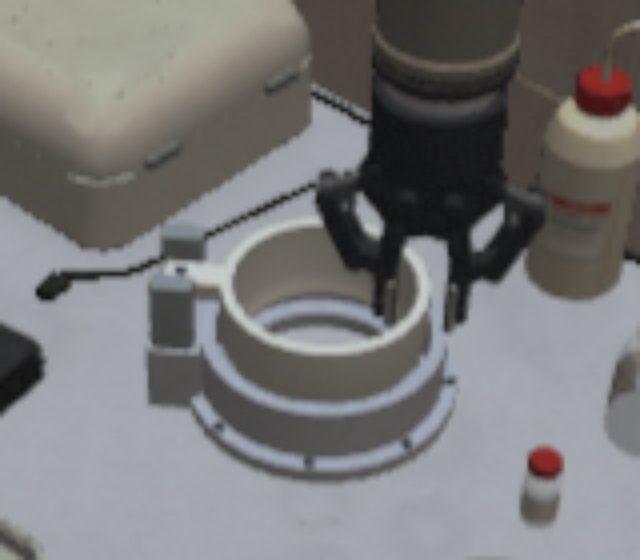

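The cup rests loosely in the mouth, level with its rim at 86, and the gripper is open. I'll withdraw, shut the fingers and go over side A.

```bash
python3 -m jog '[[[-1,0,0],[0,0,0],0.35],[[-2.5,0,0],[0,0,0],0.35],[[-4,0,0],[0,0,0],0.35],[[-5.5,0,0],[0,0,0],0.35],[[-6,0,0],[0,0,0],0.3],[[-6,0,0],[0,0,0],0.1],[[-6,0,0],[0,0,0],0],[[-6,0,0],[0,0,0],0],[[-6,0,0],[0,0,0],0]]' 60; python3 plan.py 668.1 -43.3 105 129.3; python3 snap.py c7 wrist scene;  python3 - <<'E'
from meas import *
for n in ("scene","wrist"):
    P=load("c7",n); print(*cup(P,(621,-82),86,130)); print(*housing(P)[:6])
E
```

```text
time: 15.7
tool_pos: [660.3, -126.7, 120.3]
orientation: [0.691, 1.46, -0.691]
ft_force: [0.7, -0.1, -0.2]
opening: -0.5
t 15.7 pos [ 660.33 -126.74  120.31] xax [-0.  0. -1.] jaw -50.71407414851641 q [-0.3   0.71  1.22  0.    1.22  0.58] F [ 0.69 -0.12 -0.25] op -0.4589605822468538
[668.1, -43.3, 105.0, 129.3] -> [ 1.53  5.89 -5.96] [-0.01 -0.1   0.06]
[622.56 -82.18] 2.686469367944731 340 [-0.    0.   85.64] 125.49394267295389 51
[622.71 -81.5 ] 3.826563720098916 434 50.649061048700446 130.97712301356916 171
[625.38 -81.87] 2.579890689492339 4926 [ 0.01  0.01 85.66] 130.19698679361977 1177
[623.46 -81.13] 3.599107891255947 3660 49.942765300942725 126.97966505105504 2190
```

View pics/c7_wrist.png

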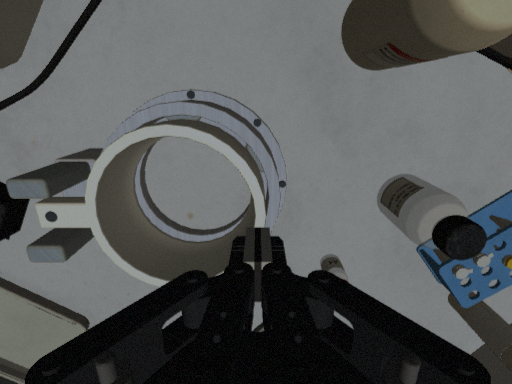

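The ear (50,215) is centred between the posts, the fingers are shut, and all three bystanders stand undisturbed.

```bash
python3 -m jog '[[[0,1.5,-1.5],[0,0,0],0],[[0,3.5,-3.5],[0,0,0],0],[[0,5.2,-5.3],[0,0,0],0],[[0.5,5.9,-6],[0,0,0],0],[[1.5,5.9,-6],[0,0,0],0],[[2.3,5.9,-6],[0,0,0],0],[[2.7,5.9,-6],[0,0,0],0],[[2.7,5.9,-6],[0,0,0],0],[[2.7,5.9,-6],[0,0,0],0]]'; python3 plan.py 668.8 -43.5 83 129.3
```

```text
time: 16.55
tool_pos: [668.3, -44.5, 93.7]
orientation: [0.692, 1.459, -0.693]
ft_force: [0.2, -0.4, -0.4]
opening: 0.0
t 16.55 pos [668.28 -44.46  93.75] xax [-0.  0. -1.] jaw -50.801054139676665 q [-0.18  0.73  1.25 -0.    1.16  0.71] F [ 0.16 -0.36 -0.36] op 0.03716277728992926
[668.8, -43.5, 83.0, 129.3] -> [ 1.07  0.1  -0.04] [-0.1  -0.05  0.05]
```

```bash
python3 -m jog '[[[0.5,0.1,0],[0,0,0],0],[[0.7,0.1,0],[0,0,0],0],[[0.8,0.1,0],[0,0,0],0],[[0.9,0.1,0],[0,0,0],0],[[1,0.1,0],[0,0,0],0],[[1.07,0.1,0],[0,0,0],0],[[1.07,0.1,0],[0,0,0],0]]'; python3 -c "
from rig import arm; s=arm.get_state(); print(s['tool_pos'],s['ft_force'])"; python3 snap.py p1 scene; cat > tilt.py <<'E'
import sys; from meas import *
def tilt(tag,n="scene",zr=80):
    P=load(tag,n); c,e,N,k,_,_=cup(P,(622.5,-82),zr)
    out=[]
    for a in (39.5,219.5,129.5,309.5):
        u=np.array([np.cos(np.radians(a)),np.sin(np.radians(a))])*60; out.append(k[2]+k[:2]@u)
    print(n,"c",c,"N",N,"mid z %.1f"%k[2],"A %.1f B %.1f ear %.1f back %.1f"%tuple(out),"tilt %.2f deg"%np.degrees(np.hypot(*k[:2])))
for n in sys.argv[3:]: tilt(sys.argv[1],n,float(sys.argv[2]))
E
python3 tilt.py p1 84 scene; python3 tilt.py c7 86 scene wrist
```

```text
time: 17.13
tool_pos: [669.9, -42.6, 84.9]
orientation: [0.691, 1.456, -0.69]
ft_force: [-1.5, -0.4, 4.5]
opening: 0.2
[669.9119722  -42.5565675   84.92733252] [-1.48374609 -0.38480969  4.4635429 ]
scene c [622.48 -82.41] N 267 mid z 84.4 A 83.8 B 85.1 ear 84.6 back 84.2 tilt 0.65 deg
scene c [622.56 -82.18] N 340 mid z 85.6 A 85.7 B 85.5 ear 85.8 back 85.5 tilt 0.18 deg
wrist c [625.38 -81.87] N 4926 mid z 85.7 A 86.4 B 84.9 ear 85.8 back 85.5 tilt 0.73 deg
```

Contact at 4.5 N. The scene-camera plane fit resolves the tilt to a fraction of a degree. I'll press a bit more.

```bash
python3 -m jog '[[[0.1,0,0],[0,0,0],0],[[0.2,0,0],[0,0,0],0],[[0.2,0,0],[0,0,0],0],[[0.2,0,0],[0,0,0],0]]'; python3 snap.py p2 scene; python3 tilt.py p2 84 scene
```

```text
time: 17.52
tool_pos: [670.4, -42.2, 83.2]
orientation: [0.692, 1.455, -0.689]
ft_force: [-0.3, 0.8, 5.8]
opening: 0.0
scene c [623.46 -82.22] N 271 mid z 84.3 A 82.9 B 85.7 ear 84.7 back 83.8 tilt 1.41 deg
```

```bash
python3 plan.py 576.2 -119.9 100 129.3
```

```text
t 17.5667 pos [670.41 -42.3   83.22] xax [ 0. -0. -1.] jaw -50.70263818029988 q [-0.18  0.74  1.26  0.    1.14  0.71] F [0.02 1.16 6.41] op -0.29337070921617997
[576.2, -119.9, 100.0, 129.3] -> [ -1.71 -12.2    0.04] [-0.    0.12 -0.14]
```

```bash
python3 -m jog '[[[-0.8,0,0],[0,0,0],0],[[-1.7,-0.5,0],[0,0,0],0],[[-1.8,-3,0],[0,0,0],0],[[-1.8,-6.5,0],[0,0,0],0],[[-1.8,-10,0],[0,0,0],0],[[-1.8,-12,0],[0,0,0],0],[[-1.2,-12.2,0],[0,0,0],0],[[-1,-12.2,0],[0,0,0],0],[[-0.9,-12.2,0],[0,0,0],0]]'; python3 plan.py 576.2 -119.9 82 129.3
```

```text
time: 18.32
tool_pos: [575.2, -119.6, 90.8]
orientation: [0.692, 1.458, -0.691]
ft_force: [0.9, 1.0, 0.1]
opening: 0.1
t 18.3167 pos [ 575.24 -119.63   90.79] xax [ 0.  0. -1.] jaw -50.73423800382944 q [-0.34  0.59  1.53  0.    1.02  0.55] F [0.93 1.01 0.07] op 0.10417749314400036
[576.2, -119.9, 82.0, 129.3] -> [0.88 0.06 0.08] [-0.03 -0.   -0.02]
```

```bash
python3 -m jog '[[[0.4,0,0],[0,0,0],0],[[0.6,0,0],[0,0,0],0],[[0.8,0,0],[0,0,0],0],[[0.9,0,0],[0,0,0],0],[[1,0,0],[0,0,0],0],[[1,0,0],[0,0,0],0]]'; python3 snap.py p3 scene; python3 tilt.py p3 84 scene
```

```text
time: 18.82
tool_pos: [575.1, -120.0, 81.4]
orientation: [0.688, 1.458, -0.691]
ft_force: [-4.7, -2.8, 8.0]
opening: 0.5
scene c [622.75 -81.83] N 208 mid z 82.9 A 85.2 B 80.6 ear 82.8 back 83.1 tilt 2.22 deg
```

```bash
python3 -m jog '[[[-0.8,0,0],[0,0,0],0],[[-1.7,0.5,0],[0,0,0],0],[[-1.8,3,0],[0,0,0],0],[[-1.8,6.5,0],[0,0,0],0],[[-1.8,10,0],[0,0,0],0],[[-1.8,12,0],[0,0,0],0],[[-1.2,12.2,0],[0,0,0],0],[[-0.9,12.2,0],[0,0,0],0],[[-0.7,12.2,0],[0,0,0],0],[[-0.7,12.2,0],[0,0,0],0]]'; python3 plan.py 668.8 -43.5 79 129.3
```

```text
time: 19.7
tool_pos: [668.3, -42.8, 87.0]
orientation: [0.691, 1.46, -0.692]
ft_force: [-0.8, 0.7, 0.2]
opening: 0.1
t 19.7 pos [668.33 -42.84  87.04] xax [-0.  0. -1.] jaw -50.740189102727726 q [-0.18  0.73  1.26 -0.    1.15  0.71] F [-0.76  0.67  0.22] op 0.1310233170761062
[668.8, -43.5, 79.0, 129.3] -> [ 0.8  -0.    0.08] [-0.04 -0.09  0.08]
```

```bash
python3 -m jog '[[[0.2,0,0],[0,0,0],0],[[0.4,0,0],[0,0,0],0],[[0.6,0,0],[0,0,0],0],[[0.8,0,0],[0,0,0],0],[[0.9,0,0],[0,0,0],0],[[0.9,0,0],[0,0,0],0]]'; python3 snap.py p4 scene; python3 tilt.py p4 82 scene
```

```text
time: 20.2
tool_pos: [670.3, -42.7, 80.6]
orientation: [0.692, 1.455, -0.69]
ft_force: [0.6, 2.2, 6.6]
opening: 0.2
scene c [623.72 -81.84] N 321 mid z 80.8 A 79.8 B 81.7 ear 80.8 back 80.7 tilt 0.86 deg
```

```bash
python3 -m jog '[[[0.1,0,0],[0,0,0],0],[[0.2,0,0],[0,0,0],0],[[0.2,0,0],[0,0,0],0]]'; python3 snap.py p5 scene; python3 tilt.py p5 82 scene; python3 -m jog '[[[-0.8,0,0],[0,0,0],0],[[-1.7,-0.5,0],[0,0,0],0],[[-1.8,-3,0],[0,0,0],0],[[-1.8,-6.5,0],[0,0,0],0],[[-1.8,-10,0],[0,0,0],0],[[-1.8,-12,0],[0,0,0],0],[[-1.2,-12.2,0],[0,0,0],0],[[-0.9,-12.2,0],[0,0,0],0],[[-0.8,-12.2,0],[0,0,0],0],[[-0.8,-12.2,0],[0,0,0],0]]'; python3 plan.py 576.2 -119.9 78 129.3
```

```text
time: 20.5
tool_pos: [670.7, -42.5, 78.7]
orientation: [0.693, 1.454, -0.689]
ft_force: [0.7, 2.3, 5.8]
opening: 0.0
scene c [624.07 -81.09] N 323 mid z 80.3 A 78.9 B 81.6 ear 80.3 back 80.2 tilt 1.31 deg
time: 21.38
tool_pos: [575.5, -119.2, 84.6]
orientation: [0.691, 1.458, -0.69]
ft_force: [-0.4, 0.2, 0.5]
opening: -0.3
t 21.3833 pos [ 575.47 -119.2    84.58] xax [ 0.  0. -1.] jaw -50.6776614977886 q [-0.33  0.6   1.53  0.    1.01  0.55] F [-0.38  0.15  0.45] op -0.33097390655599546
[576.2, -119.9, 78.0, 129.3] -> [0.66 0.01 0.1 ] [ 0.02 -0.01 -0.01]
```

B to about 77.

```bash
python3 -m jog '[[[0.2,0,0],[0,0,0],0],[[0.4,0,0],[0,0,0],0],[[0.6,0,0],[0,0,0],0],[[0.8,0,0],[0,0,0],0],[[0.8,0,0],[0,0,0],0]]'; python3 snap.py p6 scene; python3 tilt.py p6 80 scene
```

```text
time: 21.8
tool_pos: [574.9, -119.8, 77.0]
orientation: [0.689, 1.459, -0.691]
ft_force: [-2.1, -1.6, 2.8]
opening: -0.2
scene c [623.28 -81.89] N 206 mid z 78.0 A 79.8 B 76.1 ear 77.6 back 78.3 tilt 1.82 deg
```

```bash
python3 -m jog '[[[-0.8,0,0],[0,0,0],0],[[-1.7,0.5,0],[0,0,0],0],[[-1.8,3,0],[0,0,0],0],[[-1.8,6.5,0],[0,0,0],0],[[-1.8,10,0],[0,0,0],0],[[-1.8,12,0],[0,0,0],0],[[-1.2,12.2,0],[0,0,0],0],[[-0.8,12.2,0],[0,0,0],0],[[-0.7,12.2,0],[0,0,0],0],[[-0.7,12.2,0],[0,0,0],0]]'; python3 plan.py 668.8 -43.5 74 129.3; python3 -m jog '[[[0.2,0,0],[0,0,0],0],[[0.4,0,0],[0,0,0],0],[[0.6,0,0],[0,0,0],0],[[0.8,0,0],[0,0,0],0],[[1,0,0],[0,0,0],0],[[1,0,0],[0,0,0],0]]'; python3 snap.py p7 scene; python3 tilt.py p7 78 scene
```

```text
time: 22.68
tool_pos: [668.3, -43.0, 83.3]
orientation: [0.691, 1.46, -0.692]
ft_force: [-0.1, -0.3, -0.2]
opening: -0.5
t 22.6833 pos [668.34 -42.98  83.26] xax [-0.  0. -1.] jaw -50.74930246816345 q [-0.18  0.74  1.26 -0.    1.14  0.71] F [-0.05 -0.32 -0.15] op -0.46251437518513505
[668.8, -43.5, 74.0, 129.3] -> [0.93 0.   0.07] [-0.05 -0.08  0.07]
time: 23.18
tool_pos: [670.0, -42.6, 74.9]
orientation: [0.692, 1.456, -0.69]
ft_force: [0.9, 1.2, 4.0]
opening: 0.0
scene c [623.83 -81.61] N 328 mid z 75.9 A 75.0 B 76.7 ear 75.6 back 76.1 tilt 0.87 deg
```

```bash
python3 -m jog '[[[0.1,0,0],[0,0,0],0],[[0.13,0,0],[0,0,0],0],[[0.13,0,0],[0,0,0],0]]'; python3 -m jog '[[[-0.8,0,0],[0,0,0],0],[[-1.7,-0.5,0],[0,0,0],0],[[-1.8,-3,0],[0,0,0],0],[[-1.8,-6.5,0],[0,0,0],0],[[-1.8,-10,0],[0,0,0],0],[[-1.8,-12,0],[0,0,0],0],[[-1.2,-12.2,0],[0,0,0],0],[[-0.9,-12.2,0],[0,0,0],0],[[-0.8,-12.2,0],[0,0,0],0],[[-0.8,-12.2,0],[0,0,0],0]]'; python3 -m jog '[[[0.2,0,0],[0,0,0],0],[[0.4,0,0],[0,0,0],0],[[0.6,0,0],[0,0,0],0],[[0.8,0,0],[0,0,0],0],[[0.9,0,0],[0,0,0],0],[[0.9,0,0],[0,0,0],0]]'; python3 snap.py p8 scene; python3 tilt.py p8 75 scene
```

```text
time: 23.48
tool_pos: [670.1, -42.5, 73.8]
orientation: [0.692, 1.456, -0.69]
ft_force: [0.2, 1.4, 6.2]
opening: -0.0
time: 24.32
tool_pos: [575.5, -119.1, 80.2]
orientation: [0.691, 1.458, -0.69]
ft_force: [0.1, 0.3, 0.4]
opening: -0.0
time: 24.82
tool_pos: [574.9, -119.8, 71.7]
orientation: [0.69, 1.458, -0.691]
ft_force: [-3.2, -2.5, 3.3]
opening: 0.3
scene c [623.29 -81.66] N 195 mid z 73.3 A 75.6 B 71.0 ear 73.0 back 73.6 tilt 2.22 deg
```

```bash
python3 -m jog '[[[-0.8,0,0],[0,0,0],0],[[-1.7,0.5,0],[0,0,0],0],[[-1.8,3,0],[0,0,0],0],[[-1.8,6.5,0],[0,0,0],0],[[-1.8,10,0],[0,0,0],0],[[-1.8,12,0],[0,0,0],0],[[-1.2,12.2,0],[0,0,0],0],[[-0.9,12.2,0],[0,0,0],0],[[-0.8,12.2,0],[0,0,0],0],[[-0.8,12.2,0],[0,0,0],0]]'; python3 -m jog '[[[0.2,0,0],[0,0,0],0],[[0.4,0,0],[0,0,0],0],[[0.6,0,0],[0,0,0],0],[[0.8,0,0],[0,0,0],0],[[0.9,0,0],[0,0,0],0],[[0.9,0,0],[0,0,0],0]]'; python3 snap.py p9 scene; python3 tilt.py p9 73 scene
```

```text
time: 25.7
tool_pos: [668.4, -43.0, 79.0]
orientation: [0.691, 1.46, -0.692]
ft_force: [0.4, 0.3, 0.6]
opening: -0.0
time: 26.2
tool_pos: [669.7, -42.7, 71.4]
orientation: [0.691, 1.457, -0.691]
ft_force: [-0.1, -0.3, 4.2]
opening: -0.2
scene c [623.45 -81.31] N 351 mid z 71.4 A 71.2 B 71.6 ear 70.9 back 71.9 tilt 0.55 deg
```

```bash
python3 -m jog '[[[0.08,0,0],[0,0,0],0],[[0.16,0,0],[0,0,0],0],[[0.16,0,0],[0,0,0],0]]'; python3 -m jog '[[[0.1,0,0],[0,0,0],0],[[0.1,0,0],[0,0,0],0]]'; python3 snap.py p10 scene; python3 tilt.py p10 72 scene
```

```text
time: 26.5
tool_pos: [669.9, -42.6, 70.1]
orientation: [0.691, 1.456, -0.69]
ft_force: [-0.9, 0.6, 6.3]
opening: -0.1
time: 26.67
tool_pos: [670.0, -42.7, 70.0]
orientation: [0.691, 1.455, -0.69]
ft_force: [-2.3, -0.5, 10.7]
opening: 0.1
scene c [623.84 -81.58] N 319 mid z 70.3 A 69.9 B 70.7 ear 70.0 back 70.6 tilt 0.49 deg
```

Side A has bottomed out: z 70, with the force rising but no movement. Next is B.

```bash
python3 -m jog '[[[-0.8,0,0],[0,0,0],0],[[-1.7,-0.5,0],[0,0,0],0],[[-1.8,-3,0],[0,0,0],0],[[-1.8,-6.5,0],[0,0,0],0],[[-1.8,-10,0],[0,0,0],0],[[-1.8,-12,0],[0,0,0],0],[[-1.2,-12.2,0],[0,0,0],0],[[-0.8,-12.2,0],[0,0,0],0],[[-0.6,-12.2,0],[0,0,0],0],[[-0.6,-12.2,0],[0,0,0],0]]'; python3 -m jog '[[[0.2,0,0],[0,0,0],0],[[0.3,0,0],[0,0,0],0],[[0.4,0,0],[0,0,0],0],[[0.5,0,0],[0,0,0],0],[[0.5,0,0],[0,0,0],0]]'; python3 -m jog '[[[0.1,0,0],[0,0,0],0],[[0.1,0,0],[0,0,0],0]]';  python3 snap.py p11 scene; python3 tilt.py p11 72 scene
```

```text
time: 27.55
tool_pos: [575.4, -119.0, 73.2]
orientation: [0.691, 1.459, -0.69]
ft_force: [0.1, 0.2, -1.0]
opening: -0.4
time: 27.97
tool_pos: [575.7, -119.7, 70.0]
orientation: [0.69, 1.457, -0.69]
ft_force: [-3.3, -0.6, 8.0]
opening: -0.2
time: 28.13
tool_pos: [575.7, -119.7, 69.9]
orientation: [0.69, 1.456, -0.69]
ft_force: [-5.6, -1.0, 14.6]
opening: 0.0
scene c [623.1  -81.91] N 196 mid z 70.3 A 71.5 B 69.1 ear 70.3 back 70.3 tilt 1.15 deg
```

```bash
python3 -m jog '[[[-1,0,0],[0,0,0],0],[[-2,0,0],[0,0,0],0],[[-2,0,0],[0,0,0],0],[[-2,0,0],[0,0,0],0]]'; python3 snap.py p12 scene; python3 tilt.py p12 72 scene; python3 plan.py 660.7 -128 76 129.3 584.3 -35.4 76 129.3 668.8 -43.5 76 129.3
```

```text
time: 28.52
tool_pos: [575.6, -119.6, 88.6]
orientation: [0.691, 1.456, -0.69]
ft_force: [0.5, -0.1, -0.6]
opening: -0.2
scene c [623.8  -81.88] N 251 mid z 69.9 A 70.7 B 69.2 ear 70.1 back 69.8 tilt 0.75 deg
t 28.5667 pos [ 575.12 -119.54   87.91] xax [ 0.  0. -1.] jaw -50.6935590386379 q [-0.34  0.6   1.53  0.    1.01  0.55] F [-0.49 -0.12 -0.63] op 0.21133958158128455
[660.7, -128.0, 76.0, 129.3] -> [1.19 6.09 6.08] [ 0.01  0.01 -0.02]
[584.3, -35.4, 76.0, 129.3] -> [ 1.19  6.04 -5.93] [ 0.01  0.01 -0.02]
[668.8, -43.5, 76.0, 129.3] -> [ 1.2  12.06  0.05] [ 0.01  0.01 -0.02]
```

```bash
python3 -m jog '[[[0,3,0],[0,0,0],0],[[0,6.5,0],[0,0,0],0],[[0,10,0],[0,0,0],0],[[0,12,0],[0,0,0],0],[[0.8,12.1,0],[0,0,0],0],[[1.3,12.1,0],[0,0,0],0],[[1.5,12.1,0],[0,0,0],0],[[1.6,12.1,0],[0,0,0],0],[[1.7,12.1,0],[0,0,0],0],[[1.75,12.1,0],[0,0,0],0]]'; python3 -m jog '[[[0.03,0,0],[0,0,0],0],[[0.03,0,0],[0,0,0],0]]'; python3 -m jog '[[[0.06,0,0],[0,0,0],0],[[0.06,0,0],[0,0,0],0]]';python3 -m jog '[[[0.06,0,0],[0,0,0],0],[[0.06,0,0],[0,0,0],0]]'
```

```text
time: 29.4
tool_pos: [668.2, -44.0, 70.5]
orientation: [0.692, 1.458, -0.692]
ft_force: [0.2, 0.9, 0.0]
opening: 0.1
time: 29.57
tool_pos: [668.5, -43.5, 70.5]
orientation: [0.691, 1.458, -0.691]
ft_force: [-0.3, -0.0, -0.8]
opening: -0.1
time: 29.73
tool_pos: [668.7, -43.4, 70.1]
orientation: [0.691, 1.457, -0.691]
ft_force: [-1.2, -1.1, 3.1]
opening: 0.2
time: 29.9
tool_pos: [668.8, -43.4, 70.1]
orientation: [0.691, 1.457, -0.691]
ft_force: [-2.2, 0.4, 7.2]
opening: -0.2
```

A is at 70.1 and stiff. Now I'll probe the back and ear sides.

```bash
python3 plan.py 660.7 -128 76 129.3; python3 -m jog '[[[-0.8,0,0],[0,0,0],0],[[-1.8,0,0],[0,0,0],0],[[-1.8,-2,2],[0,0,0],0],[[-1.8,-4.5,4.5],[0,0,0],0],[[-1.8,-6,6],[0,0,0],0],[[-1,-6,6],[0,0,0],0],[[-0.3,-6,6],[0,0,0],0],[[-0.1,-6,6],[0,0,0],0],[[0,-6,6],[0,0,0],0],[[0,-6,6],[0,0,0],0]]';python3 -m jog '[[[0.06,0,0],[0,0,0],0],[[0.06,0,0],[0,0,0],0]]';python3 -m jog '[[[0.06,0,0],[0,0,0],0],[[0.06,0,0],[0,0,0],0]]'
```

```text
t 29.9 pos [668.79 -43.38  70.07] xax [ 0. -0. -1.] jaw -50.706071347179765 q [-0.18  0.75  1.28 -0.    1.11  0.71] F [-2.19  0.41  7.15] op -0.15473157461058393
[660.7, -128.0, 76.0, 129.3] -> [-0.59 -5.98  6.04] [-0.01  0.06 -0.02]
time: 30.73
tool_pos: [660.3, -127.4, 70.1]
orientation: [0.689, 1.457, -0.691]
ft_force: [-2.6, -4.1, 6.8]
opening: -0.1
time: 30.9
tool_pos: [660.3, -127.3, 70.0]
orientation: [0.688, 1.457, -0.691]
ft_force: [-4.9, -4.2, 10.5]
opening: -0.0
time: 31.07
tool_pos: [660.3, -127.4, 70.0]
orientation: [0.688, 1.457, -0.691]
ft_force: [-6.5, -3.8, 13.8]
opening: -0.1
```

```bash
python3 -m jog '[[[-1.5,0,0],[0,0,0],0],[[-4,0,0],[0,0,0],0],[[-7,0,0],[0,0,0],0],[[-10,0,0],[0,0,0],0],[[-12,0,0],[0,0,0],0],[[-12,0,0],[0,0,0],0],[[-12,0,0],[0,0,0],0]]'; python3 snap.py e scene wrist top; python3 tilt.py e 70 scene wrist top; python3 -c "
import cv2; i=cv2.imread('pics/e_scene.png')[90:230,190:350]; cv2.imwrite('pics/ez.png',cv2.resize(i,None,fx=4,fy=4))"
```

```text
time: 31.65
tool_pos: [660.8, -126.0, 188.7]
orientation: [0.69, 1.456, -0.689]
ft_force: [0.1, -0.0, -1.8]
opening: 0.1
scene c [623.4  -82.21] N 347 mid z 69.4 A 69.4 B 69.3 ear 69.3 back 69.5 tilt 0.08 deg
wrist c [625.55 -81.43] N 3070 mid z 69.7 A 69.9 B 69.5 ear 69.6 back 69.7 tilt 0.19 deg
top c [622.14 -80.95] N 81 mid z 68.8 A 69.3 B 68.4 ear 68.1 back 69.6 tilt 0.81 deg
```

View pics/ez.png

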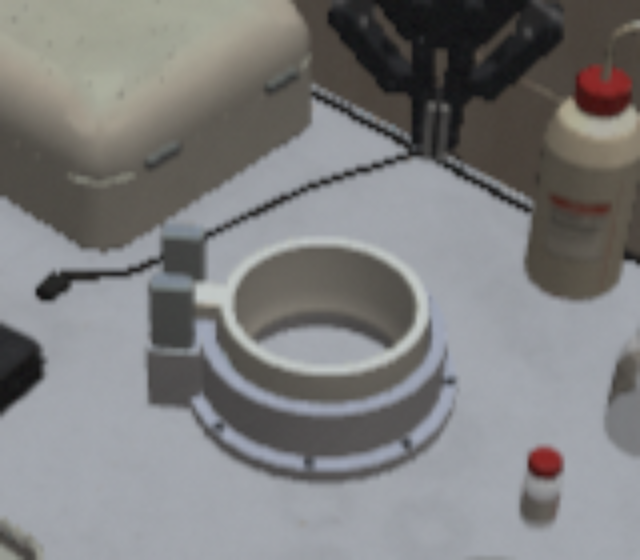

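View pics/e_wrist.png

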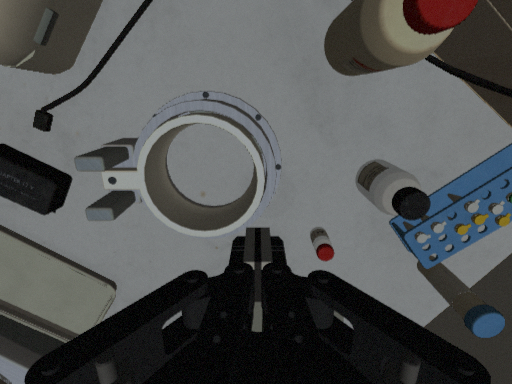

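The cup is home and level, with tilt at or below 0.2° in two views. Last, the bystanders' positions against the start.

```bash
python3 - <<'E'
from h import *
d0=np.load("pics/a_scene_d.npy"); W0=cloud(d0,arm.get_calibration("scene")); P0=W0[d0>0]
z=np.load("pics/e_scene.npz"); P1=z["W"][z["d"]>0]
for nm,x,y,r,a,b in(("vial",634,-249,20,42,58),("bottle",736,-250,32,80,100),("adapter",469,80,62,25,40)):
    for P in(P0,P1):
        q=P[(np.hypot(P[:,0]-x,P[:,1]-y)<r)&(P[:,2]>a)&(P[:,2]<b)]; print(nm,q.mean(0),len(q))
s=arm.get_state(); print(s["time"],s["ft_force"],s["joint_vel"]); arm.job_done()
E
```

```text
vial [ 635.22 -249.27   50.57] 63
vial [ 635.3  -249.55   50.45] 64
bottle [ 736.32 -251.54   92.03] 137
bottle [ 736.18 -251.61   92.05] 138
adapter [467.94  77.64  32.43] 514
adapter [467.93  77.71  32.46] 517
31.8 [ 0.03  0.13 -1.03] [-0.01  0.01 -0.   -0.    0.   -0.  ]
the job is handed in; nothing more can be done
```

The bearing cup is pressed fully home in the housing and level, and I handed the job in at 31.8 s with the robot touching nothing.

**Sequence:** I lifted the cup off the hub by its ear, stood it on bare table and let go. I then took it by the wall opposite the ear, set it in the mouth with the ear between the posts, and let go. After that I pressed the rim down alternately on the two opposite sides across from the fork. The last press was on the side away from the ear.

**Lean:** the largest I measured was about 2.2°. I measured after presses, not continuously.

**Last checks:**
- **Seating:** all three pressed points stopped firmly at a rim height of 70 mm, with up to about 15 N on the tool. I did not press the ear side, because the posts are close there.
- **Level:** the scene and wrist cameras gave rim heights of 69.3 to 69.9 mm and a tilt of 0.1 to 0.2°. The top camera gave 0.8° and heights of 68.1 to 69.6 mm. It had only 81 rim points, so I gave that reading less weight.
- **Bystanders:** the vial, bottle and adapter were within 0.3 mm of where they started.

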